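Clear a jammed mincer: shift its gate lever to slow reverse and start it

ROBOT

A 7-joint arm with a two-finger parallel gripper is mounted at the origin on a cart in front of the work surface, level with it; the furniture and walls round the work are solid. World frame = base frame: x ahead of the robot, y to its left, z up, the work surface at z = 0. Lengths are in mm, angles in rad, forces in N, time in s.
With the tool pointing down it reaches from about 425 to 825 mm from the base axis. Payload 3.6 kg.
Tool frame: the origin (TCP) lies midway between the tips of the shut fingers; the grasp point (between the pads) lies 19 mm behind it (hold_point_z is the distance from the TCP to the grasp point, in mm); z points along the fingers, y is the line along which they close (so a half turn about z gives the same grasp; the last joint's range is limited). The gripper opens to 85 mm and grips with 20 to 120 N. Pads are 22 mm wide; open, the fingers measure 114 mm over their backs; the gripper's body (76 mm by 85 mm) begins 54 mm behind the grasp point. The pads swing forward as they close: fully open they stand 13 mm farther back than shut.
Start: joints at [1.089, 0.615, -0.013, 1.423, 0.008, 1.103, -0.04], TCP at [286.124, -583.604, 195.797] pointing down, gripper open.
Joint ranges: [-3.12, 3.12], [-0.3, 2.06], [-1.34, 1.32], [0.26, 2.42], [-1.36, 4.5], [0.01, 1.98], [-2.84, 2.84]. Speed limits (rad/s): [2.79, 2.79, 3.14, 3.14, 3.14, 3.14, 3.14].

INTERFACE

Orientations are given as [roll, pitch, yaw] about the fixed x, y, z axes, in that order (R = Rz(yaw) Ry(pitch) Rx(roll)).
In Python, from station import read_state, get_image, calibration, hand_in, trace, hold_point_z gives the robot as it stands.
- The arm moves only by the tool play_rows, never from a script. Its argument "series" is one flat list of numbers, 4 for each row, row after row: the shift along the tool's x, y, z in m, then the turn about the tool's z in degrees. A call has 1 to 20 rows; each row shifts and turns the commanded pose from where the row before left it, along the tool's axes as they then stand; what a row does not reach is not made up. A row lasts 1/12 s, in which the tool goes at most 41.7 mm and 7.16 degrees, less where a joint would pass 70% of its speed; a pose out of reach is approached as far as the arm can. A call with a gripper value outside its range is refused whole. "gripper" is the closure in counts, from 0 (fully open) to 255 (shut), set as the call begins (left out, the last holds). The fingers move at their own pace and stop on an object; "grip_force" is the grip in N (left out, the last holds). Time passes only in rows, so rows that do not move let the fingers close. It gives the time, the measured TCP pose, the force, the opening and the grip force at its end, in the units of the state.
- read_state(): the state, without advancing time (a new reading comes with each control period).
- get_image(name): name is "scene" or "top" or "wrist"; returns the picture (384x512x3 uint8, blue, green, red); there is no depth.
- calibration(name): a dict with "intrinsics" (3x3 intrinsics, pixels), "R" (3x3) and "t" (3): a world point X has camera coordinates R X + t; the wrist camera has in their place "T_tool_cam" (4x4, takes a point from camera to tool coordinates, whose origin is the TCP and whose axes are the flange's). Camera axes: x right, y down, z forward; pixel columns grow to the right and rows downward; lengths in mm; the calibration is good to about 2 mm. The wrist camera is an equidistant fisheye: a pixel r from the principal point sees the ray r / f radians off the axis. A picture is of the moment at which its call begins: read the wrist's pose just before it. calibration takes no time and is no camera call.
- hand_in(): hands the job in; it is judged then, once.
Trained networks look in the newest picture that a camera, given by its name, has taken for a name from the list of things; names that differ only in an ending like _2 or _b are one class to them, and where a whole thing is asked for, a point or a joint stands for the part that bears it (a point fixed in the world has none). Each returns a list of dicts, best first, with "conf" (0 to 1); they miss things now and then, are a little off and sometimes report something else, mostly with a low value. They report only what shows in the picture. A call takes as long as a camera call.
- trace(camera, label): "mask" (384x512 bool, what is visible of it) and "bbox" ([left, top, right, bottom] in pixels, round what is visible of it).
The state is a dict: "t": time; "joint_positions": joint angles; "dq": joint speeds; "effort": joint torques, N m; "eef_pos": TCP position; "eef_rot": TCP orientation; "wrist_force": force on the tool from outside, world axes, zero at the start; "ft_torque": the same for the moment, N m; "finger_gap": finger opening in mm; "finger_force": force on a finger pad.
Only numpy, scipy, OpenCV 4.12 (cv2) and the standard library are available. Lean on these libraries where they do the work, as an engineer would, in place of code of your own. Each camera call takes 0.05 s, during which the arm holds its last target. There are 200 camera calls.

TASK

The meat mincer has jammed on fast, its gear lever standing in the near half of the right-hand slot of the H-shaped gate on top: with closed fingers push the lever through the gate into slow reverse, fully home at the far end of the left-hand slot (the slot beside the hopper pan), without letting it run into the near end of that slot, which would drive the jam tighter. With the lever home, press the round start button on the near end of the mincer's top right down and let go. Only push and press, without forcing anything; never take the lever's knob between the fingers, and leave the salt shaker, the pepper pot and the white spice jar standing where they are.

Things in the scene. Friction and masses are not known exactly. Their poses are not given: they have to be found in the camera images.
- mincer: White meat mincer, fixed; housing 166 mm deep (its x) by 124 wide (its y), top 124 mm above the counter; origin: centre of its underside. x points from its front (robot's side) to its back, y to its left, z up. A mincing head sticks out on the left (y 62 to 162 mm) and carries a steel hopper pan, 128 (x) by 96 mm (y), centred at x 0, y 118 mm, its rim 172 mm above the counter.
- gate (a point): Centre of the H-gate, on the upper face of its steel plate (86 by 65 mm), 130.5 mm above the counter, at x 18, y -26 mm of the mincer; axes as the mincer's. Slots along x lie 14 mm left (+y) and right of it, joined only by a cross slot along y through it (neutral). Slots 13 mm wide, rod 9 mm; the rod moves 22 mm far and near of the cross slot. Pivot 55.5 mm below this point.
- knob (a point): Centre of the round black knob on the lever, 130 mm from the pivot; 30 mm wide, reaching 20 mm below this point and 15 mm above; below it the bare 9 mm rod. 205 mm above the counter when upright, about 190 mm at a slot's end. From the pivot, mincer axes: x = 0.130 sin(along), y = 0.130 sin(across) cos(along), z = 0.130 cos(across) cos(along).
- shift_across (a joint): Lever's tilt to the side (rad): about +0.26 in the left slot (beside the hopper pan), 0 in the middle, -0.26 in the right slot. It can change only while the rod is in the cross slot (shift_along within about 0.04 of 0). Held by friction: 2.5 to 4 N at the knob moves it; it stays where it is left.
- shift_along (a joint): Lever's tilt along the slots (rad): 0 in neutral (cross slot), about +0.38 at the far end (reverse, away from the mincer's front), -0.38 at the near end. Left slot slow, right slot fast: slow reverse is shift_across +0.26, shift_along +0.38. Starts from -0.36 to -0.14 in the right slot. Held by friction: 2.5 to 4 N at the knob moves it; it stays where it is left.
- start_top (a point): Centre of the upper face of the round black start button, 24 mm wide, pressed straight down, 145 mm above the counter; it stands in a grey collar on the near end of the mincer's top, on the gate's centre line (mincer frame x -55, y -26 mm). A spring brings it back.
- start (a joint): Start button's travel (m): 0 up, 0.006 fully down, which takes 5 N.
- salt: Salt shaker, grey cap, 44 mm wide, 90 mm tall, loose, on a round cork trivet 7 mm thick behind the mincer's right side; origin at the centre of its underside.
- pepper: Pepper pot, black lid, 50 mm wide, 74 mm tall, loose, on the same cork trivet; origin at the centre of its underside.
- spice: White spice jar with a white lid, 47 mm wide, 98 mm tall, loose, on the counter behind the mincer; origin at the centre of its underside.

How it is judged (in metres and radians):
On the way, in this order (a step that is already met when the one before it is completed fails the run):
1. the lever is fully home in slow reverse, the far end of the left slot (value of joint shift_across above 0.17 rad and value of joint shift_along above 0.32 rad), for 0.2 s.
2. the start button is pressed down while the lever is home (all of step 1 and value of joint start above 0.0042 m), for 0.06 s.
At the end, for the whole second after the job is handed in: The lever stands in the left slot (shift_across over 0.17) at its far end (shift_along over 0.32), the start button is up again (under 1.5 mm), and the salt shaker, pepper pot and spice jar stand upright within 30 mm of where they were (all of step 1 and value of joint start below 0.0015 m and angle between each of salt, pepper, spice's own z axis and vertical below 0.15 rad and distance of each of salt, pepper, spice from where it was at the start of the episode below 0.03 m); the robot touches nothing.
It fails at once if the lever runs into the near end of the left slot (slow mincing) (value of joint shift_across above 0.1 rad and value of joint shift_along below -0.2 rad).
It fails at once if the start button is pressed down while the lever is not home in slow reverse (value of joint start above 0.0042 m and not (value of joint shift_across above 0.14 rad and value of joint shift_along above 0.25 rad)).
It fails at once if the lever or the mincer is forced (the fingers press on it with over 45 N) (contact force between the fingers and mincer above 45 N).
It fails at once if the lever's knob is taken between the fingers (the grasp point within 14 mm of its centre) (distance between the grasp point and knob below 0.014 m).
It fails at once if the salt shaker, pepper pot or spice jar is pushed away, lifted or tipped over (30 mm, 0.4 rad) (distance of any of salt, pepper, spice from where it was at the start of the episode above 0.03 m or angle between any of salt, pepper, spice's own z axis and vertical above 0.4 rad).
It also fails if it takes over 64 s, if anything falls off the work surface, if the arm or the gripper's body presses on something with over 40 N, if the wrist force passes 120 N, or if a joint passes its speed limit or range.

## Working session

There is one attempt and no reset: what is moved stays moved. The work goes in short steps, Python scripts to look and compute and a tool call to move; the robot and the scene stay as the last step left them, time stands still between calls to the robot, and variables do not carry over. Pictures are saved under pics/ and viewed, at most 10 in all, crops included, and the job is handed in when it is done.

Besides the shell and the picture viewer there is one more tool, called after "Emit:" by a JSON object that holds its "method" and its "body". play_rows: Moves the arm, as the interface text tells. Its arguments: {"type":"object","properties":{"series":{"type":"array"},"gripper":{"type":"number"},"grip_force":{"type":"number"}},"required":["series"]}

```bash
mkdir -p pics; cat > h.py <<'E'
import numpy as np, cv2
from station import *
def snap(n,f):
    im=get_image(n); cv2.imwrite(f'pics/{f}.png',im); return im
E
python3 - <<'E'
from h import *
s=read_state(); print(s['t'],s['eef_pos'],s['eef_rot'],s['finger_gap'],hold_point_z)
a=snap('scene','s0'); 
for n in('mincer','knob','start_top','salt','pepper','spice'):
    for r in trace('scene',n)[:2]: print('scene',n,round(r['conf'],2),r['bbox'],r['mask'].sum())
b=snap('top','t0')
for n in('mincer','knob','start_top','gate','salt','pepper','spice'):
    for r in trace('top',n)[:2]: print('top',n,round(r['conf'],2),r['bbox'],r['mask'].sum())
cv2.imwrite('pics/both.png',cv2.resize(np.hstack([a,b]),(800,300)))
for n in('scene','top'):
    c=calibration(n); print(n,c['intrinsics'],c['R'],c['t'])
E
```

```text
0.0 [ 285.73470847 -582.84750936  194.60744319] [-3.13894290e+00  2.99094287e-05  4.55834850e-01] 85.60807905552598 18.700000000000003
scene mincer 0.55 [151.9, 211.3, 298.9, 334.5] 12643
scene mincer 0.46 [255.0, 182.8, 276.9, 220.3] 704
scene knob 0.68 [274.8, 210.7, 297.3, 243.3] 325
scene knob 0.29 [269.7, 260.1, 285.6, 274.8] 155
scene start_top 0.62 [266.0, 260.4, 283.6, 277.7] 160
scene salt 0.81 [235.5, 179.8, 252.3, 212.1] 496
scene salt 0.41 [267.6, 257.1, 282.1, 274.4] 141
scene pepper 0.61 [255.6, 184.0, 278.2, 222.1] 705
scene spice 0.73 [210.2, 167.2, 228.7, 215.3] 868
scene spice 0.32 [273.5, 209.2, 297.4, 243.3] 361
top mincer 0.86 [118.1, 148.0, 241.9, 269.1] 7640
top knob 0.51 [205.4, 236.1, 217.4, 258.6] 180
top start_top 0.63 [176.9, 249.6, 187.1, 262.0] 103
top gate 0.95 [117.8, 147.3, 241.8, 270.8] 7711
top salt 0.69 [273.6, 163.6, 296.0, 179.9] 267
top pepper 0.95 [274.9, 178.1, 297.8, 197.3] 405
top spice 0.56 [262.2, 131.2, 285.9, 160.4] 480
scene [[420.68975973   0.         251.53161257]
 [  0.         420.68975973 195.3082427 ]
 [  0.           0.           1.        ]] [[-0.87643455 -0.48131042 -0.01423953]
 [-0.31115249  0.58866142 -0.74609775]
 [ 0.36748689 -0.64947518 -0.66568414]] [268.4580978  467.8287167  519.31290996]
top [[388.41930399   0.         255.19946367]
 [  0.         388.41930399 189.9272615 ]
 [  0.           0.           1.        ]] [[-0.01302538 -0.99924858  0.03650501]
 [-0.99552381  0.00954175 -0.09402816]
 [ 0.09360918 -0.03756636 -0.99490004]] [-369.6159443   523.53046256  912.99342497]
```

View pics/t0.png

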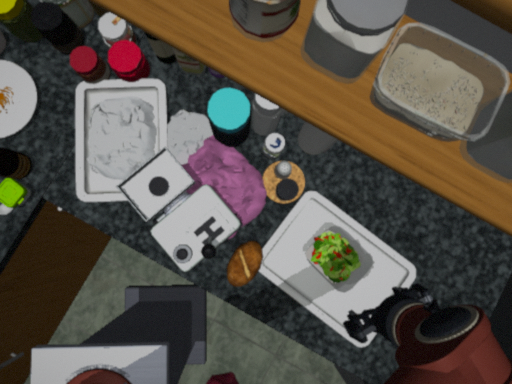

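View pics/s0.png

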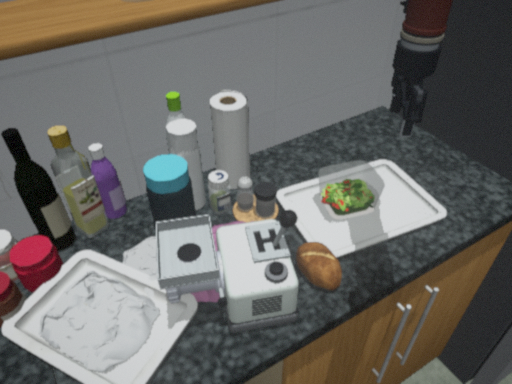

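The top view shows the hopper pan at (158,186), the housing at (196,228), the knob at (209,252) and the start button at (182,254). The jars stand at (274,145), (284,168) and (287,188). I'll zoom in to pick corner pixels.

```bash
python3 - <<'E'
from h import *
a=cv2.imread('pics/t0.png')[140:280,110:250]; b=cv2.imread('pics/s0.png')[200:340,145:305]
cv2.imwrite('pics/z.png',np.hstack([cv2.resize(a,(560,560),interpolation=2)]))
cv2.imwrite('pics/z2.png',cv2.resize(b,(640,560),interpolation=2))
E
```

```text
(no output)
```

View pics/z.png

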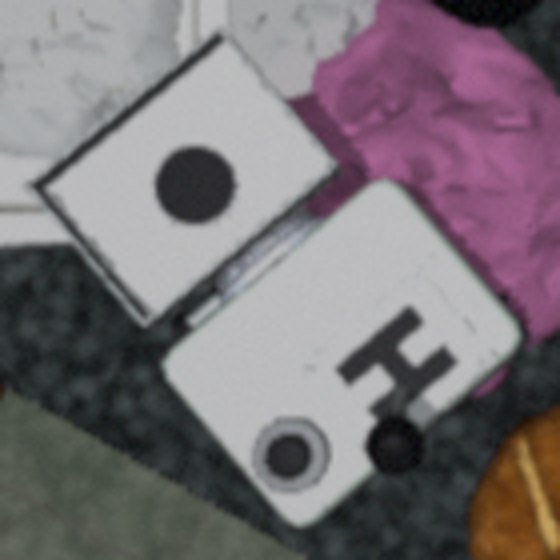

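View pics/z2.png

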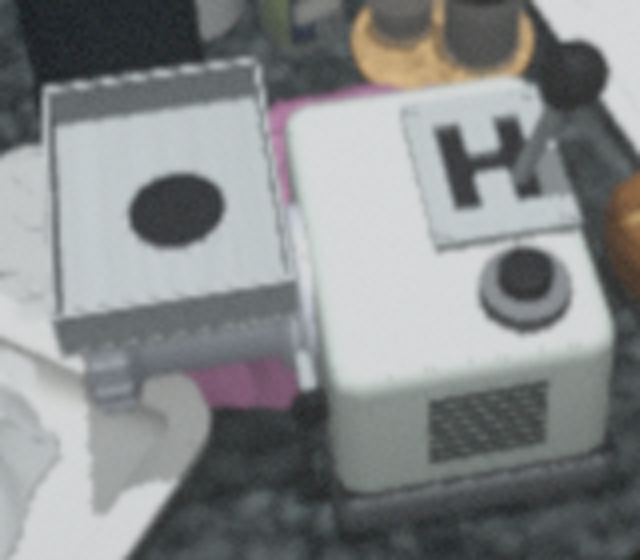

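```bash
cat >> h.py <<'E'
from scipy.optimize import least_squares
def proj(n,X):
    c=calibration(n); p=np.atleast_2d(X)@np.array(c['R']).T+c['t']; K=np.array(c['intrinsics']); q=p@K.T
    return q[:,:2]/q[:,2:]
def M2W(p,X):
    c,s=np.cos(p[2]),np.sin(p[2]); X=np.atleast_2d(X)
    return X@np.array([[c,s,0],[-s,c,0],[0,0,1]])+[p[0],p[1],0]
def knobm(al,ac): # mincer frame
    return np.array([18,-26,75.])+130*np.array([np.sin(al),np.sin(ac)*np.cos(al),np.cos(ac)*np.cos(al)])
E
python3 - <<'E'
from h import *
T=[(64,166,172,222,35),(-64,166,172,38,185),(-64,70,172,148,325),(64,70,172,338,165),(18,-26,130.5,399,361),(-55,-26,145,290,453)]
S=[(61,6.5,130.5,401,105),(-25,6.5,130.5,433,250),(-25,-58.5,130.5,580,225),(-55,-26,145,525,272),(64,166,172,43,88),(64,70,172,258,62),(-64,70,172,297,283),(-64,166,172,57,322),(18,-26,130.5,489,164)]
T=np.array(T,float);S=np.array(S,float)
tp=(T[:,3:]+.5)/4-.5+[110,140]; sp=(S[:,3:]+.5)/4-.5+[145,200]
def res(p,w=(1,1)):return np.r_[w[0]*(proj('top',M2W(p,T[:,:3]))-tp).ravel(),w[1]*(proj('scene',M2W(p,S[:,:3]))-sp).ravel()]
for w in((1,1),(1,0),(0,1)):
    r=least_squares(lambda p:res(p,w),[500,100,-.8],loss='soft_l1'); print(r.x,r.cost)
    if w==(1,1): p=r.x; print(res(p).reshape(-1,2).round(1).tolist())
np.save('p.npy',p)
kt=(np.array([396,445])+.5)/4-.5+[110,140]; ks=(np.array([574,75])+.5)/4-.5+[145,200]
r=least_squares(lambda q:np.r_[(proj('top',M2W(p,knobm(*q)))-kt).ravel(),(proj('scene',M2W(p,knobm(*q)))-ks).ravel()],[-.2,-.26]); print('al,ac',r.x,r.fun)
print('knob',M2W(p,knobm(*r.x)),'start',M2W(p,[-55,-26,145]),'gate',M2W(p,[18,-26,130.5]),'home',M2W(p,knobm(.38,.26)))
# jars
def loc(n,h,z):
    pass
for n,px,z in(('salt',(284,166),97),('pepper',(288,188),81),('spice',(274,143),98)):
    r=least_squares(lambda q:(proj('top',[q[0],q[1],z])-px).ravel(),[600,-50]); m=r.x-p[:2]; c,s=np.cos(p[2]),np.sin(p[2]); print(n,r.x,'mincer',c*m[0]+s*m[1],-s*m[0]+c*m[1])
E
```

```text
[ 429.50741414 -239.33458668 -566.36581138] 15.890462053898682
[[-0.9, -1.8], [-3.9, 0.3], [-1.6, 1.2], [-0.3, 0.9], [-1.2, 1.8], [-1.5, 1.7], [-0.0, -0.2], [0.8, -1.3], [0.5, -0.9], [0.4, -1.6], [-0.2, -0.4], [0.1, -1.6], [-0.3, -1.2], [-2.1, -1.1], [-0.2, -0.8]]
[ 431.88742477 -242.44673756   93.37700613] 4.747075238689773
[ 428.35167788 -237.47365278 -635.48103365] 3.0155971255871417
al,ac [-0.15027167 -0.25212332] [-0.54653277  0.32227042  0.13707379 -0.7079495 ]
knob [[ 383.85455979 -275.24323504  199.47131482]] start [[ 374.40253985 -213.55760412  145.        ]] gate [[ 420.96329569 -269.78122919  130.5       ]] home [[ 475.62251973 -287.12376924  191.66878559]]
salt [ 567.34130115 -439.49813929] mincer 242.07630813441642 -21.510212539591407
pepper [ 518.39980387 -449.56687456] mincer 218.6153176093394 -65.6263264859972
spice [ 620.5473845  -417.47784392] mincer 259.0523988883208 33.51335564994339
```

```bash
cat >> h.py <<'E'
def pose():
    p=np.load('p.npy'); p[2]=(p[2]+np.pi)%(2*np.pi)-np.pi; return p
def W2M(X):
    p=pose(); c,s=np.cos(p[2]),np.sin(p[2]); d=np.array(X,float)-[p[0],p[1],0]
    return np.array([c*d[0]+s*d[1],-s*d[0]+c*d[1],d[2]])
def st():
    s=read_state(); m=W2M(s['eef_pos']); p=pose(); c,S=np.cos(p[2]),np.sin(p[2]); f=s['wrist_force']
    print('t',round(s['t'],2),'tcp in mincer',m.round(1),'yaw',np.degrees(s['eef_rot'][2]-p[2]-np.pi/2).round(2),'F mincer',np.round([c*f[0]+S*f[1],-S*f[0]+c*f[1],f[2]],1),'gap',round(s['finger_gap'],1),'q',np.round(s['joint_positions'],2)); return m
def lever(save=None):
    p=pose(); k=[]
    for n in('top','scene'):
        im=get_image(n)
        if save: cv2.imwrite(f'pics/{save}_{n}.png',im)
        r=trace(n,'knob'); print(n,[(round(x['conf'],2),np.round(x['bbox']).tolist()) for x in r[:3]])
E
python3 - <<'E'
from h import *
print(pose()); st(); print('knob m',knobm(-.15,-.252))
E
```

```text
[ 429.50741414 -239.33458668   -0.87913373]
t 0.75 tcp in mincer [ 173.7 -330.   195.8] yaw -13.51 F mincer [-0.6 -0.  -0.2] gap 85.0 q [ 1.09  0.61 -0.01  1.42  0.01  1.1  -0.04]
knob m [ -1.42695722 -58.05038903 199.48038358]
```

Emit:
{"method": "play_rows", "body": {"series": [0, 0, -0.03, -6.8, 0, 0, -0.035, -6.8], "gripper": 255}}

```text
t: 0.92
eef_pos: [285.2, -581.6, 258.3]
eef_rot: [-3.134, -0.001, 0.699]
wrist_force: [0.6, -0.1, 0.6]
finger_gap: 64.0
finger_force: 0.0
```

```bash
python3 -c "
from h import *
st()"
```

```text
t 0.92 tcp in mincer [ 171.6 -329.4  258.3] yaw 0.43 F mincer [0.5 0.3 0.6] gap 64.0 q [ 1.12  0.57 -0.08  1.32  0.04  1.26  0.17]
```

Emit:
{"method": "play_rows", "body": {"series": [0.0226, -0.0181, 0, 0, 0.0226, -0.0181, 0, 0, 0.0226, -0.0181, 0, 0, 0.0226, -0.0181, 0, 0, 0.0226, -0.0181, 0, 0, 0.0226, -0.0181, 0, 0, 0.0226, -0.0181, 0, 0, 0.0226, -0.0181, 0, 0, 0.0226, -0.0181, 0, 0, 0.0226, -0.0181, 0, 0, 0.0226, -0.0181, 0, 0, 0.0226, -0.0181, 0, 0, 0, 0, 0, 0, 0, 0, 0, 0]}}

```text
t: 2.08
eef_pos: [356.5, -241.9, 261.3]
eef_rot: [3.141, -0.0, 0.697]
wrist_force: [-0.1, -1.0, 0.1]
finger_gap: -0.1
finger_force: 0.0
```

```bash
python3 - <<'E'
from h import *
m=st(); im=snap('wrist','w0'); s=snap('scene','s1')
cv2.imwrite('pics/ws.png',np.hstack([cv2.resize(im,(400,300)),cv2.resize(s[130:340,120:400],(400,300))]))
for n in('knob','start_top','gate'):
    for r in trace('wrist',n)[:2]: print(n,round(r['conf'],2),r['bbox'])
E
```

```text
t 2.08 tcp in mincer [-44.6 -57.8 261.3] yaw 0.32 F mincer [ 0.7 -0.7  0.1] gap -0.1 q [ 0.7   0.21 -0.19  1.91  0.04  1.03 -0.38]
knob 0.88 [290.2, 150.5, 323.9, 209.7]
start_top 0.79 [235.8, 129.7, 260.7, 155.1]
gate 0.77 [225.3, 5.6, 374.2, 210.2]
gate 0.63 [290.4, 151.6, 321.8, 211.6]
```

View pics/ws.png

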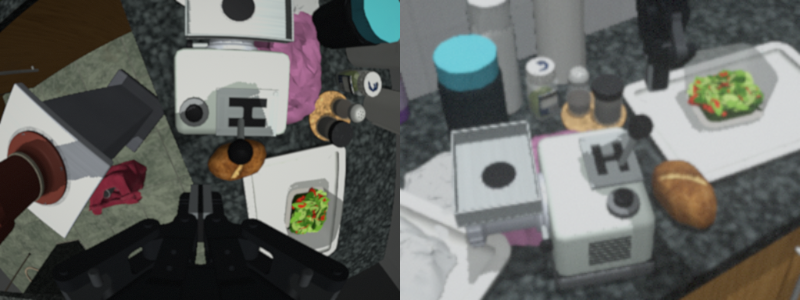

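```bash
cat >> h.py <<'E'
from scipy.spatial.transform import Rotation as Ro
def wproj(X,s=None):
    s=s or read_state(); c=calibration('wrist'); T=np.array(c['T_tool_cam']); K=np.array(c['intrinsics'])
    R=Ro.from_euler('xyz',s['eef_rot']).as_matrix(); q=(np.atleast_2d(X)-s['eef_pos'])@R
    q=(q-T[:3,3])@T[:3,:3]; r=np.hypot(q[:,0],q[:,1]); th=np.arctan2(r,q[:,2])
    return np.c_[K[0,0]*th*q[:,0]/r+K[0,2],K[1,1]*th*q[:,1]/r+K[1,2]]
E
python3 - <<'E'
from h import *
p=pose(); s=read_state()
pts=dict(start=[-55,-26,145],gate=[18,-26,130.5],knob=knobm(-.15,-.252),Lfar=[40,-12,130.5],Lnear=[-4,-12,130.5],fl=[-83,62,124],bl=[83,62,124],panR1=[64,70,172],panR2=[-64,70,172])
for k,v in pts.items(): print(k,wproj(M2W(p,v),s).round(1))
print('tcp scene',proj('scene',[s['eef_pos']]))
im=cv2.imread('pics/w0.png')
for k,v in pts.items():
    u=wproj(M2W(p,v),s)[0]; cv2.circle(im,tuple((u*16).round().astype(int).tolist()),16,(0,0,255),-1,shift=4)
cv2.imwrite('pics/wz.png',cv2.resize(im[30:230,190:400],(630,600),interpolation=2))
E
```

```text
start [[244.4 143.1]]
gate [[314.2 141.4]]
knob [[305.  191.2]]
Lfar [[334.8 128.9]]
Lnear [[293.9 127.8]]
fl [[217.7  57.9]]
bl [[372.7  63.7]]
panR1 [[373.   49.2]]
panR2 [[232.3  42.3]]
tcp scene [[298.4348367  207.69192201]]
```

View pics/wz.png

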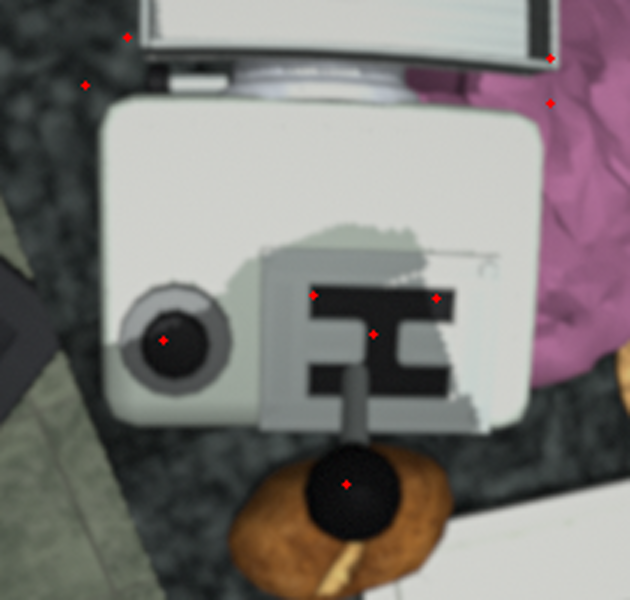

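```bash
python3 -c "
from h import *
p=pose(); p[:2]+=[1.0,-3.1]; np.save('p.npy',p); st()"
```

```text
t 2.33 tcp in mincer [-46.2 -59.1 260.8] yaw -0.06 F mincer [ 0.3 -0.9  0.4] gap -0.1 q [ 0.7   0.21 -0.18  1.9   0.04  1.03 -0.38]
```

Emit:
{"method": "play_rows", "body": {"series": [-0.001, 0, 0.02, 0, 0, 0, 0.02, 0, 0, 0, 0.02, 0, 0, 0, 0.019, 0, 0, 0.005, 0, 0, 0, 0.005, 0, 0, 0, 0, 0, 0, 0, 0, 0, 0]}}

```text
t: 3.0
eef_pos: [362.7, -252.8, 183.0]
eef_rot: [3.139, -0.001, 0.692]
wrist_force: [-0.6, -0.4, 0.0]
finger_gap: 0.2
finger_force: 0.0
```

```bash
python3 -c "
from h import *
st()"
```

```text
t 3.0 tcp in mincer [-35.3 -58.8 183. ] yaw 0.03 F mincer [-0.1 -0.7  0. ] gap 0.2 q [ 0.69  0.32 -0.18  2.01  0.08  0.82 -0.4 ]
```

Emit:
{"method": "play_rows", "body": {"series": [0, 0.003, 0, 0, 0, 0.003, 0, 0, 0, 0, 0, 0]}}

```text
t: 3.25
eef_pos: [366.2, -257.0, 182.5]
eef_rot: [3.14, -0.001, 0.693]
wrist_force: [-0.4, 0.3, -0.3]
finger_gap: -0.1
finger_force: 0.0
```

```bash
python3 -c "
from h import *
st()"
```

```text
t 3.25 tcp in mincer [-29.8 -58.8 182.5] yaw 0.07 F mincer [-0.5 -0.1 -0.3] gap -0.1 q [ 0.7   0.33 -0.18  2.    0.08  0.82 -0.4 ]
```

Emit:
{"method": "play_rows", "body": {"series": [0, 0.003, 0, 0, 0, 0.003, 0, 0, 0, 0, 0, 0]}}

```text
t: 3.5
eef_pos: [369.8, -261.4, 181.9]
eef_rot: [3.141, -0.0, 0.693]
wrist_force: [-0.3, 0.3, 0.1]
finger_gap: 0.0
finger_force: 0.0
```

```bash
python3 -c "
from h import *
st();lever()
im=get_image('wrist'); print([(r['conf'],r['bbox']) for r in trace('wrist','knob')[:2]])"
```

```text
t 3.5 tcp in mincer [-24.1 -58.9 181.9] yaw 0.07 F mincer [-0.4 -0.1  0.1] gap 0.0 q [ 0.7   0.34 -0.17  1.98  0.08  0.83 -0.4 ]
top []
scene [(0.79, [272.0, 212.0, 294.0, 246.0])]
[(0.87, [267.9, 167.4, 317.5, 253.6]), (0.38, [202.2, 143.5, 235.1, 175.5])]
```

Emit:
{"method": "play_rows", "body": {"series": [0, 0.003, 0, 0, 0, 0.003, 0, 0, 0, 0, 0, 0]}}

```text
t: 4.05
eef_pos: [373.6, -266.1, 181.9]
eef_rot: [3.141, -0.0, 0.693]
wrist_force: [-0.2, -0.6, -0.4]
finger_gap: 0.0
finger_force: 0.0
```

Emit:
{"method": "play_rows", "body": {"series": [0, 0.003, 0, 0, 0, 0, 0, 0]}}

```text
t: 4.22
eef_pos: [375.4, -268.2, 181.8]
eef_rot: [3.141, -0.0, 0.693]
wrist_force: [0.1, -1.2, -0.1]
finger_gap: 0.0
finger_force: 0.0
```

```bash
python3 - <<'E'
from h import *
st(); w=snap('wrist','w1'); s=snap('scene','s2')
print([(r['conf'],r['bbox']) for r in trace('wrist','knob')[:2]])
cv2.imwrite('pics/c1.png',np.hstack([cv2.resize(w[80:280,180:380],(400,400)),cv2.resize(s[170:290,220:340],(400,400))]))
E
```

```text
t 4.22 tcp in mincer [-15.3 -58.9 181.8] yaw 0.08 F mincer [ 0.9 -0.7 -0.1] gap 0.0 q [ 0.7   0.35 -0.17  1.96  0.08  0.84 -0.39]
[(0.88, [250.3, 167.7, 300.5, 253.9])]
```

View pics/c1.png

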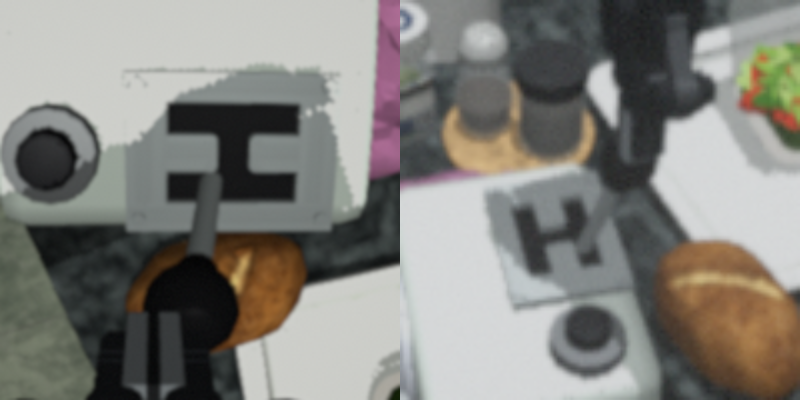

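```bash
python3 - <<'E'
from h import *
st(); s=read_state(); p=pose()
print('tcp px',wproj([s['eef_pos']],s))
for dz in(0,10,20): print(dz,wproj([np.array(s['eef_pos'])+[0,0,dz]],s))
print('start',wproj(M2W(p,[-55,-26,145]),s),'gate',wproj(M2W(p,[18,-26,130.5]),s))
for al in(-.2,-.15,-.1,-.05,0): print(al,knobm(al,-.26).round(1),wproj(M2W(p,knobm(al,-.26)),s), proj('scene',M2W(p,knobm(al,-.26))))
E
```

```text
t 4.37 tcp in mincer [-16.  -58.9 181.8] yaw 0.08 F mincer [-0.5 -0.4  0.3] gap -0.0 q [ 0.7   0.35 -0.17  1.96  0.08  0.84 -0.39]
tcp px [[256.2763234  224.44525913]]
0 [[256.2763234  224.44525913]]
10 [[256.2653302  231.21361197]]
20 [[256.25321284 238.66070159]]
start [[204.17786831 162.86257155]] gate [[299.28477329 158.72033062]]
-0.2 [ -7.8 -58.8 198.1] [[269.66125343 235.63965565]] [[289.82845932 219.45252988]]
-0.15 [ -1.4 -59.  199.2] [[280.2528239  236.84142789]] [[289.05699179 216.33323385]]
-0.1 [  5.  -59.3 200. ] [[290.91852109 237.65184983]] [[288.23165057 213.36778577]]
-0.05 [ 11.5 -59.4 200.5] [[301.5603568  238.06223609]] [[287.35621469 210.56360727]]
0 [ 18.  -59.4 200.6] [[312.08155551 238.07089322]] [[286.43456204 207.9271607 ]]
```

```bash
python3 - <<'E'
from h import *
s=read_state(); R=Ro.from_euler('xyz',s['eef_rot']).as_matrix()
L=[(x,y,z) for x in(-11,11) for y in(-10,10) for z in(0,-30)]
P=np.array([R@np.array(l)+s['eef_pos'] for l in L]); p=pose()
kn=M2W(p,knobm(-.155,-.26))
w=cv2.imread('pics/w1.png')[190:270,220:320]; sc=cv2.imread('pics/s2.png')[180:245,255:335]
w=cv2.resize(w,(400,320),interpolation=2); sc=cv2.resize(sc,(394,320),interpolation=2); k=320/65
def d(im,u,o,k,c):
    q=(u-np.array(o)+.5)*k; cv2.circle(im,tuple(q.astype(int).tolist()),2,c,-1)
for X,l in zip(P,L):
    c=(0,0,255) if l[2]==0 else (0,255,255)
    d(w,wproj([X],s)[0],(220,190),4,c); d(sc,proj('scene',[X])[0],(255,180),k,c)
d(w,wproj(kn,s)[0],(220,190),4,(0,255,0)); d(sc,proj('scene',kn)[0],(255,180),k,(0,255,0))
o=np.hstack([w,sc]); o=np.clip(o.astype(float)*1.6+10,0,255).astype(np.uint8); cv2.imwrite('pics/c2.png',o)
E
```

```text
(no output)
```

View pics/c2.png

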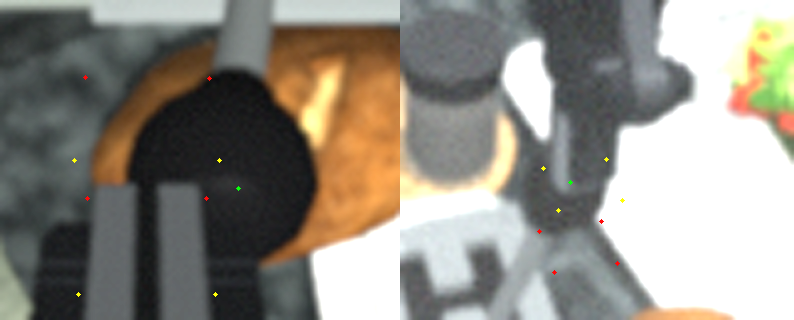

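The wrist and scene overlays both show the finger tips ending about 30 mm higher than the nominal TCP, skimming over the knob at wrist crop (180,185). That explains why there was no contact. I'll back off and go lower. This is safe whichever reading is right, since nothing taller than 145 mm stands there.

Emit:
{"method": "play_rows", "body": {"series": [0, -0.012, 0, 0, 0, -0.012, 0, 0, 0, -0.01, 0, 0, 0, 0, 0.015, 0, 0, 0, 0.015, 0, 0, 0, 0, 0, 0, 0, 0, 0]}}

```text
t: 4.95
eef_pos: [352.8, -241.2, 151.6]
eef_rot: [-3.14, 0.0, 0.693]
wrist_force: [0.9, -0.7, 0.4]
finger_gap: 0.3
finger_force: 0.0
```

```bash
python3 -c "
from h import *
st()"
```

```text
t 4.95 tcp in mincer [-50.5 -59.1 151.6] yaw 0.1 F mincer [1.1 0.3 0.4] gap 0.3 q [ 0.68  0.34 -0.17  2.08  0.09  0.72 -0.43]
```

Emit:
{"method": "play_rows", "body": {"series": [0, 0.005, 0, 0, 0, 0.005, 0, 0, 0, 0.005, 0, 0, 0, 0, 0, 0]}}

```text
t: 5.28
eef_pos: [364.3, -254.6, 152.4]
eef_rot: [3.139, -0.001, 0.692]
wrist_force: [0.9, 0.1, -0.0]
finger_gap: -0.2
finger_force: 0.0
```

Emit:
{"method": "play_rows", "body": {"series": [0, 0.003, 0, 0, 0, 0.003, 0, 0, 0, 0, 0, 0]}}

```text
t: 5.53
eef_pos: [366.2, -257.3, 151.8]
eef_rot: [-3.14, 0.0, 0.693]
wrist_force: [-2.3, 2.4, 2.5]
finger_gap: 0.1
finger_force: 1.4
```

```bash
python3 -c "
from h import *
st(); get_image('wrist'); print([(r['conf'],r['bbox']) for r in trace('wrist','knob')[:2]])"
```

```text
t 5.53 tcp in mincer [-29.6 -59.  151.8] yaw 0.08 F mincer [-3.3 -0.3  2.5] gap 0.1 q [ 0.69  0.37 -0.17  2.03  0.09  0.74 -0.41]
[(0.56, [284.2, 175.5, 338.2, 283.8])]
```

Emit:
{"method": "play_rows", "body": {"series": [0, 0.003, 0, 0, 0, 0.003, 0, 0, 0, 0.003, 0, 0, 0, 0.003, 0, 0, 0, 0, 0, 0]}}

```text
t: 6.05
eef_pos: [374.9, -267.7, 151.8]
eef_rot: [3.141, -0.0, 0.693]
wrist_force: [-1.5, 1.1, 1.6]
finger_gap: -0.3
finger_force: 1.1
```

```bash
cat >> h.py <<'E'
def meas(al0,ac0):
    p=pose(); st(); s=read_state(); get_image('wrist'); r=trace('wrist','knob')[:1]; q=trace('wrist','start_top')[:1]
    if r: print('wrist knob',round(r[0]['conf'],2),np.round(r[0]['bbox'],1))
    if q: b=q[0]['bbox']; print('start',round(q[0]['conf'],2),(b[0]+b[2])/2,(b[1]+b[3])/2,'pred',wproj(M2W(p,[-55,-26,145]),s).round(1))
    get_image('scene'); r2=trace('scene','knob')[:2]
    for x in r2: print('scene knob',round(x['conf'],2),np.round(x['bbox'],1))
    for d in(-.1,-.05,0,.05,.1):
        k=M2W(p,knobm(al0+d,ac0)); print('al',round(al0+d,3),'x',knobm(al0+d,ac0)[:2].round(1),'w',wproj(k,s).round(1)[0],'s',proj('scene',k).round(1)[0])
E
python3 -c "
from h import *
meas(-.08,-.26)"
```

```text
t 6.05 tcp in mincer [-16.  -59.  151.8] yaw 0.06 F mincer [-1.8 -0.5  1.6] gap -0.3 q [ 0.7   0.39 -0.17  2.    0.09  0.75 -0.41]
wrist knob 0.59 [285.  175.4 340.9 283.9]
start 0.64 193.85 166.2 pred [[196.5 173.5]]
scene knob 0.62 [273.  207.7 285.9 245.2]
al -0.18 x [ -5.3 -58.9] w [277.  262.5] s [289.5 218.2]
al -0.13 x [  1.1 -59.1] w [289.5 263.7] s [288.7 215.1]
al -0.08 x [  7.6 -59.3] w [302.  264.4] s [287.9 212.2]
al -0.03 x [ 14.1 -59.4] w [314.4 264.6] s [287.  209.5]
al 0.02 x [ 20.6 -59.4] w [326.5 264.2] s [286.1 206.9]
```

Emit:
{"method": "play_rows", "body": {"series": [0, 0.002, 0, 0, 0, 0.002, 0, 0, 0, 0, 0, 0, 0, 0, 0, 0]}}

```text
t: 6.63
eef_pos: [376.9, -270.1, 151.8]
eef_rot: [-3.141, -0.0, 0.693]
wrist_force: [-2.5, 0.8, 2.0]
finger_gap: -0.0
finger_force: 1.0
```

```bash
python3 - <<'E'
from h import *
meas(0,-.26)
w=get_image('wrist'); cv2.imwrite('pics/c3.png',cv2.resize(w[110:310,180:380],(600,600),interpolation=2))
E
```

```text
t 6.63 tcp in mincer [-12.9 -58.9 151.8] yaw 0.09 F mincer [-2.2 -1.4  2. ] gap -0.0 q [ 0.7   0.39 -0.17  2.    0.09  0.76 -0.4 ]
wrist knob 0.72 [280.9 179.2 340.3 283.2]
scene knob 0.48 [271.3 206.5 283.2 243.1]
al -0.1 x [  5.  -59.3] w [291.  264.5] s [288.2 213.4]
al -0.05 x [ 11.5 -59.4] w [303.5 264.9] s [287.4 210.6]
al 0 x [ 18.  -59.4] w [315.8 264.8] s [286.4 207.9]
al 0.05 x [ 24.5 -59.4] w [327.8 264.2] s [285.5 205.5]
al 0.1 x [ 31.  -59.3] w [339.5 263. ] s [284.5 203.2]
```

View pics/c3.png

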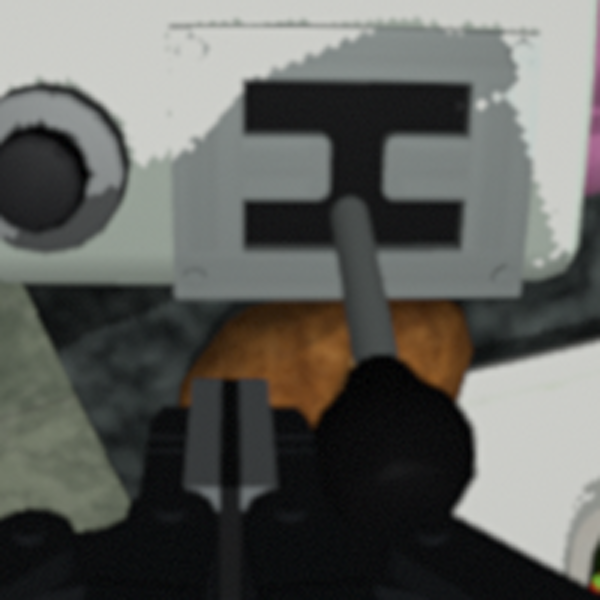

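Wrist crop: the rod stands at (351,215) and the cross slot is centred at x≈357, so the rod is almost in neutral. One small nudge more, then I'll back off and go round to the right side.

Emit:
{"method": "play_rows", "body": {"series": [0, 0.0025, 0, 0, 0, 0, 0, 0, 0, -0.008, 0, 0, 0, -0.012, 0, 0, -0.02, 0, 0, 0, -0.025, 0, 0, 0, 0, 0.02, 0, 0, 0, 0.028, 0, 0, 0, 0, 0, 0, 0, 0, 0, 0]}}

```text
t: 7.77
eef_pos: [362.9, -323.3, 151.8]
eef_rot: [3.139, -0.001, 0.692]
wrist_force: [-1.1, 0.6, 0.2]
finger_gap: 0.3
finger_force: 0.0
```

```bash
python3 -c "
from h import *
meas(0,-.26); get_image('top'); print([(r['conf'],r['bbox']) for r in trace('top','knob')[:2]]); p=pose(); print([proj('top',M2W(p,knobm(a,-.26))).round(1) for a in(-.05,0,.05)])"
```

```text
t 7.77 tcp in mincer [  19.2 -103.6  151.8] yaw 0.04 F mincer [-1.1 -0.5  0.2] gap 0.3 q [ 0.8   0.42 -0.16  1.94  0.09  0.78 -0.29]
wrist knob 0.97 [219.  111.  288.5 209.3]
start 0.62 141.64999999999998 103.1 pred [[141.  107.5]]
scene knob 0.95 [273.3 199.9 293.9 245.8]
al -0.1 x [  5.  -59.3] w [225.5 181.1] s [288.2 213.4]
al -0.05 x [ 11.5 -59.4] w [239.6 181.6] s [287.4 210.6]
al 0 x [ 18.  -59.4] w [253.9 181.8] s [286.4 207.9]
al 0.05 x [ 24.5 -59.4] w [268.3 181.6] s [285.5 205.5]
al 0.1 x [ 31.  -59.3] w [282.4 181.1] s [284.5 203.2]
[]
[array([[215.2, 246.9]]), array([[217.7, 244.7]]), array([[220.3, 242.5]])]
```

Emit:
{"method": "play_rows", "body": {"series": [0.005, 0, 0, 0, 0.005, 0, 0, 0, 0.005, 0, 0, 0, 0.004, 0, 0, 0, 0.004, 0, 0, 0, 0.004, 0, 0, 0, 0, 0, 0, 0]}}

```text
t: 8.7
eef_pos: [382.8, -305.1, 152.1]
eef_rot: [3.141, 0.001, 0.694]
wrist_force: [-1.5, -1.8, 2.0]
finger_gap: -0.1
finger_force: 1.0
```

Emit:
{"method": "play_rows", "body": {"series": [0.004, 0, 0, 0, 0.004, 0, 0, 0, 0.004, 0, 0, 0, 0, 0, 0, 0]}}

```text
t: 9.03
eef_pos: [392.9, -296.6, 151.9]
eef_rot: [3.141, -0.001, 0.695]
wrist_force: [-0.6, -1.5, 1.0]
finger_gap: -0.5
finger_force: 0.8
```

```bash
python3 -c "
from h import *
meas(0,-.13)"
```

```text
t 9.03 tcp in mincer [ 17.7 -63.5 151.9] yaw 0.17 F mincer [ 0.8 -1.4  1. ] gap -0.5 q [ 0.72  0.43 -0.16  1.92  0.09  0.79 -0.37]
wrist knob 0.77 [224.  158.7 288.1 256.7]
start 0.7 471.3 101.69999999999999 pred [[147.7 167.2]]
scene knob 0.6 [265.  201.9 284.1 241.7]
al -0.1 x [  5.  -42.8] w [229.6 230.8] s [278.8 213.4]
al -0.05 x [ 11.5 -42.8] w [243.2 231.5] s [278.  210.5]
al 0 x [ 18.  -42.9] w [257.  231.7] s [277.1 207.9]
al 0.05 x [ 24.5 -42.8] w [270.8 231.5] s [276.2 205.4]
al 0.1 x [ 31.  -42.8] w [284.4 230.9] s [275.3 203.1]
```

Emit:
{"method": "play_rows", "body": {"series": [0.004, 0, 0, 0, 0.004, 0, 0, 0, 0.004, 0, 0, 0, 0.004, 0, 0, 0, 0.004, 0, 0, 0, 0.004, 0, 0, 0, 0.004, 0, 0, 0, 0.004, 0, 0, 0, 0, 0, 0, 0]}}

```text
t: 10.03
eef_pos: [417.6, -275.8, 151.8]
eef_rot: [3.141, -0.001, 0.695]
wrist_force: [-0.1, 0.7, -0.1]
finger_gap: -0.1
finger_force: 0.2
```

```bash
python3 -c "
from h import *
meas(0,.2)"
```

```text
t 10.03 tcp in mincer [ 17.4 -31.2 151.8] yaw 0.18 F mincer [-0.6  0.4 -0.1] gap -0.1 q [ 0.66  0.44 -0.16  1.9   0.1   0.8  -0.43]
wrist knob 0.9 [224.9 188.  286.5 253. ]
start 0.56 153.1 205.64999999999998 pred [[153.  211.9]]
scene knob 0.87 [243.1 202.4 265.8 245.4]
al -0.1 x [ 5.  -0.3] w [229.8 209.8] s [254.1 217.6]
al -0.05 x [11.5 -0.2] w [243.6 210.1] s [253.3 214.7]
al 0 x [18.  -0.2] w [257.7 210.2] s [252.6 212. ]
al 0.05 x [24.5 -0.2] w [271.7 210.2] s [251.8 209.5]
al 0.1 x [31.  -0.3] w [285.5 210. ] s [251.2 207.2]
```

Emit:
{"method": "play_rows", "body": {"series": [0.003, 0, 0, 0, 0.003, 0, 0, 0, 0, 0, 0, 0]}}

```text
t: 10.53
eef_pos: [420.8, -272.9, 151.5]
eef_rot: [-3.141, 0.001, 0.693]
wrist_force: [-1.4, -1.0, -1.7]
finger_gap: 0.0
finger_force: 0.7
```

```bash
python3 -c "
from h import *
meas(0,.22)"
```

```text
t 10.53 tcp in mincer [ 17.3 -26.9 151.5] yaw 0.1 F mincer [-0.1 -1.7 -1.7] gap 0.0 q [ 0.64  0.45 -0.16  1.9   0.1   0.8  -0.45]
wrist knob 0.72 [223.3 190.1 291.  250.3]
start 0.85 154.39999999999998 212.1 pred [[153.9 217.8]]
scene knob 0.84 [244.2 203.3 266.7 244.6]
scene knob 0.42 [266.9 262.6 285.  276. ]
al -0.1 x [5.  2.2] w [230.1 213.3] s [252.6 218. ]
al -0.05 x [11.5  2.3] w [243.9 213.6] s [251.8 215.2]
al 0 x [18.   2.4] w [257.8 213.7] s [251.1 212.5]
al 0.05 x [24.5  2.3] w [271.8 213.7] s [250.4 210. ]
al 0.1 x [31.   2.2] w [285.5 213.5] s [249.8 207.6]
```

Emit:
{"method": "play_rows", "body": {"series": [0.003, 0, 0, 0, 0.003, 0, 0, 0, 0, 0, 0, 0]}}

```text
t: 11.03
eef_pos: [425.8, -268.7, 151.6]
eef_rot: [-3.141, -0.0, 0.694]
wrist_force: [-0.9, -0.1, -1.5]
finger_gap: -0.3
finger_force: 0.9
```

Emit:
{"method": "play_rows", "body": {"series": [0.002, 0, 0, 0, 0, 0, 0, 0]}}

```text
t: 11.2
eef_pos: [427.2, -267.6, 151.7]
eef_rot: [-3.141, 0.0, 0.694]
wrist_force: [-1.2, -0.9, -1.6]
finger_gap: 0.6
finger_force: 1.0
```

```bash
python3 -c "
from h import *
meas(0,.25)"
```

```text
t 11.2 tcp in mincer [ 17.3 -18.6 151.7] yaw 0.11 F mincer [-0.  -1.5 -1.6] gap 0.6 q [ 0.63  0.45 -0.16  1.89  0.1   0.81 -0.46]
wrist knob 0.83 [222.4 187.8 289.3 249.8]
start 0.9 155.85000000000002 221.05 pred [[155.4 228.3]]
scene knob 0.83 [239.4 204.8 260.8 243.9]
al -0.1 x [5. 6.] w [230.5 221.1] s [250.4 218.7]
al -0.05 x [11.5  6.1] w [244.  221.4] s [249.6 215.9]
al 0 x [18.   6.2] w [257.7 221.5] s [248.9 213.2]
al 0.05 x [24.5  6.1] w [271.4 221.5] s [248.2 210.7]
al 0.1 x [31.  6.] w [284.9 221.2] s [247.6 208.3]
```

Emit:
{"method": "play_rows", "body": {"series": [0.002, 0, 0, 0, 0.001, 0, 0, 0, 0, 0, 0, 0]}}

```text
t: 11.7
eef_pos: [429.5, -265.9, 151.7]
eef_rot: [-3.141, 0.0, 0.693]
wrist_force: [-1.0, -1.9, -1.8]
finger_gap: 0.2
finger_force: 1.0
```

Emit:
{"method": "play_rows", "body": {"series": [0.0015, 0, 0, 0, 0, 0, 0, 0]}}

```text
t: 11.87
eef_pos: [430.7, -264.9, 151.7]
eef_rot: [-3.141, 0.0, 0.693]
wrist_force: [-1.9, -1.9, -1.3]
finger_gap: -0.1
finger_force: 1.2
```

```bash
python3 -c "
from h import *
meas(0,.26)"
```

```text
t 11.87 tcp in mincer [ 17.4 -14.2 151.7] yaw 0.1 F mincer [ 0.3 -2.6 -1.3] gap -0.1 q [ 0.62  0.45 -0.16  1.89  0.1   0.81 -0.47]
wrist knob 0.63 [420.6 165.3 477.6 218. ]
start 0.86 157.2 226.7 pred [[156.1 233.7]]
scene knob 0.93 [238.5 205.8 262.5 243.8]
al -0.1 x [5.  7.3] w [230.6 226.7] s [249.7 219. ]
al -0.05 x [11.5  7.4] w [243.9 227. ] s [248.9 216.1]
al 0 x [18.   7.4] w [257.5 227.1] s [248.2 213.4]
al 0.05 x [24.5  7.4] w [271. 227.] s [247.5 210.9]
al 0.1 x [31.   7.3] w [284.3 226.8] s [246.9 208.5]
```

Emit:
{"method": "play_rows", "body": {"series": [0.002, 0, 0, 0, 0, 0, 0, 0]}}

```text
t: 12.28
eef_pos: [431.6, -264.1, 151.7]
eef_rot: [-3.141, 0.001, 0.693]
wrist_force: [-2.4, -3.3, -2.3]
finger_gap: -0.2
finger_force: 1.8
```

Emit:
{"method": "play_rows", "body": {"series": [0.002, 0, 0, 0, 0, 0, 0, 0]}}

```text
t: 12.45
eef_pos: [432.1, -263.7, 151.5]
eef_rot: [-3.141, 0.003, 0.692]
wrist_force: [-4.6, -4.2, -2.7]
finger_gap: -0.1
finger_force: 2.9
```

```bash
python3 -c "
from h import *
meas(0,.26)"
```

```text
t 12.45 tcp in mincer [ 17.4 -12.3 151.5] yaw 0.03 F mincer [ 0.3 -6.2 -2.7] gap -0.1 q [ 0.61  0.45 -0.16  1.89  0.1   0.81 -0.48]
wrist knob 0.91 [223.4 189.2 287.8 251.1]
start 0.8 155.7 227.25 pred [[156.5 236.2]]
scene knob 0.67 [237.6 179.4 253.  208.9]
scene knob 0.55 [236.  203.8 262.6 244.9]
al -0.1 x [5.  7.3] w [230.7 230.8] s [249.7 219. ]
al -0.05 x [11.5  7.4] w [244.  231.1] s [248.9 216.1]
al 0 x [18.   7.4] w [257.5 231.2] s [248.2 213.4]
al 0.05 x [24.5  7.4] w [270.9 231.1] s [247.5 210.9]
al 0.1 x [31.   7.3] w [284.2 230.8] s [246.9 208.5]
```

Emit:
{"method": "play_rows", "body": {"series": [-0.008, 0, 0, 0, -0.012, 0, 0, 0, -0.012, 0, 0, 0, 0, -0.025, 0, 0, 0, -0.025, 0.003, 0, 0.022, 0, 0.003, 0, 0.022, 0, 0, 0, 0.008, 0, 0, 0, 0, 0, 0, 0, 0, 0, 0, 0]}}

```text
t: 13.53
eef_pos: [416.9, -212.0, 146.0]
eef_rot: [3.141, 0.0, 0.693]
wrist_force: [0.0, -0.1, 0.4]
finger_gap: 0.1
finger_force: 0.0
```

```bash
python3 -c "
from h import *
meas(0,.26)"
```

```text
t 13.53 tcp in mincer [-32.1   8.9 146. ] yaw 0.09 F mincer [ 0.1 -0.   0.4] gap 0.1 q [ 0.55  0.41 -0.17  1.99  0.1   0.75 -0.56]
wrist knob 0.7 [315.  231.2 381.8 285.4]
start 0.89 218.6 259.4 pred [[224.2 267.5]]
scene knob 0.39 [236.5 210.1 243.3 223.7]
al -0.1 x [5.  7.3] w [329.3 271.7] s [249.7 219. ]
al -0.05 x [11.5  7.4] w [341.6 271.5] s [248.9 216.1]
al 0 x [18.   7.4] w [353.6 270.9] s [248.2 213.4]
al 0.05 x [24.5  7.4] w [365.1 270.1] s [247.5 210.9]
al 0.1 x [31.   7.3] w [376. 269.] s [246.9 208.5]
```

Emit:
{"method": "play_rows", "body": {"series": [0, 0.005, 0, 0, 0, 0.005, 0, 0, 0, 0.005, 0, 0, 0, 0.005, 0, 0, 0, 0.005, 0, 0, 0, 0.005, 0, 0, 0, 0.005, 0, 0, 0, 0, 0, 0]}}

```text
t: 14.45
eef_pos: [440.3, -239.0, 145.8]
eef_rot: [3.14, -0.0, 0.693]
wrist_force: [-0.3, -0.5, -0.3]
finger_gap: 0.1
finger_force: 0.2
```

```bash
python3 -c "
from h import *
meas(0.1,.26)"
```

```text
t 14.45 tcp in mincer [  3.6   9.8 145.8] yaw 0.08 F mincer [ 0.2 -0.5 -0.3] gap 0.1 q [ 0.57  0.45 -0.17  1.91  0.1   0.79 -0.53]
wrist knob 0.93 [274.1 230.9 343.5 287.9]
start 0.97 176.64999999999998 259.75 pred [[176.1 267. ]]
scene knob 0.51 [236.9 205.2 260.5 241.7]
al 0.0 x [18.   7.4] w [285.2 275. ] s [248.2 213.4]
al 0.05 x [24.5  7.4] w [298.1 274.6] s [247.5 210.9]
al 0.1 x [31.   7.3] w [310.6 273.9] s [246.9 208.5]
al 0.15 x [37.4  7. ] w [322.6 272.9] s [246.4 206.3]
al 0.2 x [43.8  6.8] w [334.1 271.7] s [245.9 204.3]
```

Emit:
{"method": "play_rows", "body": {"series": [0, 0.005, 0, 0, 0, 0.005, 0, 0, 0, 0.005, 0, 0, 0, 0.005, 0, 0, 0, 0.005, 0, 0, 0, 0.003, 0, 0, 0, 0, 0, 0]}}

```text
t: 15.28
eef_pos: [457.6, -260.8, 145.3]
eef_rot: [3.141, 0.0, 0.692]
wrist_force: [-2.2, 1.2, -1.3]
finger_gap: -0.0
finger_force: 1.3
```

Emit:
{"method": "play_rows", "body": {"series": [0, 0.002, 0, 0, 0, 0.002, 0, 0, 0, 0, 0, 0]}}

```text
t: 15.53
eef_pos: [460.0, -263.2, 145.7]
eef_rot: [3.141, 0.0, 0.693]
wrist_force: [-3.4, 1.7, -2.5]
finger_gap: -0.1
finger_force: 1.7
```

```bash
python3 -c "
from h import *
meas(0.33,.26)"
```

```text
t 15.53 tcp in mincer [ 34.8   9.5 145.7] yaw 0.07 F mincer [-3.5 -1.5 -2.5] gap -0.1 q [ 0.59  0.49 -0.16  1.83  0.1   0.82 -0.5 ]
wrist knob 0.7 [251.1 232.4 336.1 284.8]
start 0.69 137.1 256.55 pred [[137.  264.4]]
al 0.23 x [47.6  6.5] w [281.4 272.5] s [245.6 203.2]
al 0.28 x [53.9  6.1] w [293.3 271.2] s [245.2 201.4]
al 0.33 x [60.1  5.6] w [304.5 269.7] s [244.9 199.9]
al 0.38 x [66.2  5. ] w [315.1 268. ] s [244.7 198.5]
al 0.43 x [72.2  4.4] w [324.9 266.1] s [244.5 197.3]
```

Emit:
{"method": "play_rows", "body": {"series": [0, 0.002, 0, 0, 0, 0.002, 0, 0, 0, 0, 0, 0]}}

```text
t: 16.03
eef_pos: [461.2, -264.4, 145.7]
eef_rot: [-3.137, 0.001, 0.694]
wrist_force: [-4.7, 5.3, 0.6]
finger_gap: -0.1
finger_force: 3.5
```

Emit:
{"method": "play_rows", "body": {"series": [0, 0.002, 0, 0, 0, 0, 0, 0, 0, 0, 0, 0]}}

```text
t: 16.28
eef_pos: [461.5, -264.8, 145.6]
eef_rot: [-3.135, 0.002, 0.694]
wrist_force: [-7.2, 5.9, 1.8]
finger_gap: -0.1
finger_force: 4.8
```

```bash
python3 -c "
from h import *
meas(0.33,.26)"
```

```text
t 16.28 tcp in mincer [ 37.    9.6 145.6] yaw 0.14 F mincer [-9.2 -1.8  1.8] gap -0.1 q [ 0.59  0.5  -0.16  1.82  0.1   0.84 -0.5 ]
wrist knob 0.79 [251.1 232.  335.8 285.1]
start 0.59 135.75 256.45000000000005 pred [[134.6 263.8]]
scene knob 0.44 [234.1 197.9 258.9 236.6]
scene knob 0.35 [269.4 258.7 286.  276.9]
al 0.23 x [47.6  6.5] w [276.5 273.1] s [245.6 203.2]
al 0.28 x [53.9  6.1] w [288.5 271.9] s [245.2 201.4]
al 0.33 x [60.1  5.6] w [299.9 270.5] s [244.9 199.9]
al 0.38 x [66.2  5. ] w [310.6 268.8] s [244.7 198.5]
al 0.43 x [72.2  4.4] w [320.6 267. ] s [244.5 197.3]
```

Emit:
{"method": "play_rows", "body": {"series": [0, -0.01, 0, 0, 0, -0.02, 0, 0, 0, 0, -0.03, 0, 0, 0, -0.03, 0, -0.012, -0.021, 0, 0, -0.012, -0.021, 0, 0, -0.01, -0.02, 0, 0, 0, 0, 0, 0, 0, 0, 0, 0]}}

```text
t: 17.28
eef_pos: [380.7, -219.7, 207.5]
eef_rot: [3.135, -0.002, 0.693]
wrist_force: [0.1, -0.1, 0.7]
finger_gap: 0.2
finger_force: 0.0
```

```bash
python3 - <<'E'
from h import *
meas(.38,.26)
w=get_image('wrist'); c=get_image('scene'); 
cv2.imwrite('pics/c4.png',np.hstack([cv2.resize(w[110:310,180:380],(400,400)),cv2.resize(c[170:300,205:335],(400,400))]))
E
```

```text
t 17.28 tcp in mincer [-49.3 -23.8 207.5] yaw 0.07 F mincer [0.2 0.  0.7] gap 0.2 q [ 0.62  0.28 -0.18  1.98  0.07  0.88 -0.48]
wrist knob 0.81 [342.  151.4 430.  188.8]
start 0.93 247.65 190.15 pred [[249.1 195.8]]
scene knob 0.54 [232.3 192.4 258.5 236.5]
al 0.28 x [53.9  6.1] w [399.4 176.9] s [245.2 201.4]
al 0.33 x [60.1  5.6] w [405.4 176.9] s [244.9 199.9]
al 0.38 x [66.2  5. ] w [410.8 177. ] s [244.7 198.5]
al 0.43 x [72.2  4.4] w [415.6 177. ] s [244.5 197.3]
al 0.48 x [78.   3.6] w [420.  177.1] s [244.4 196.2]
```

View pics/c4.png

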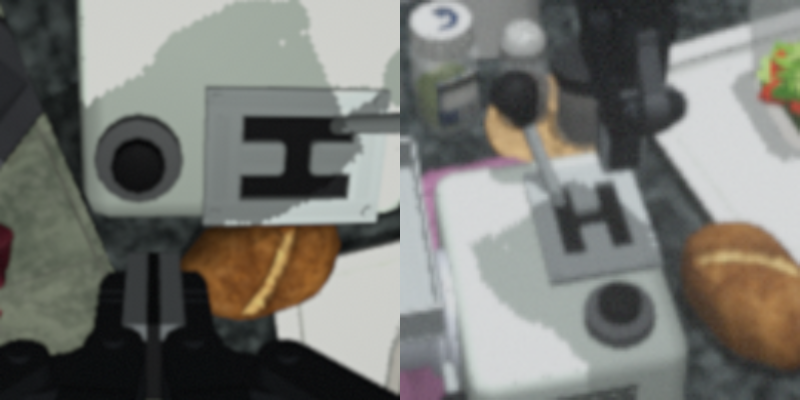

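The lever is at the far end of the left slot: the rod is at wrist crop (345,125). Next I'll compare the visible finger tip (scene pixel about (276,224), wrist (256,236)) with offset hypotheses.

```bash
python3 - <<'E'
from h import *
s=read_state(); p=pose(); e=np.array(s['eef_pos'])
R=Ro.from_euler('xyz',s['eef_rot']).as_matrix()
for x in(-11,0,11):
  for h in(0,20,30,40): X=e+R@np.array([x,0,-h]); print(x,h,'scene',proj('scene',[X]).round(1)[0],'wrist',wproj([X],s).round(1)[0])
print('button',proj('scene',M2W(p,[-55,-26,145])))
E
```

```text
-11 0 scene [282.4 237. ] wrist [256.3 239.2]
-11 20 scene [282.8 228.2] wrist [256.3 254.4]
-11 30 scene [283.1 223.7] wrist [256.3 263.1]
-11 40 scene [283.3 219.1] wrist [256.2 272.7]
0 0 scene [275.6 238. ] wrist [256.3 224.4]
0 20 scene [275.9 229.3] wrist [256.3 238.7]
0 30 scene [276.1 224.7] wrist [256.3 246.9]
0 40 scene [276.2 220.1] wrist [256.2 256. ]
11 0 scene [268.8 239.1] wrist [256.3 209. ]
11 20 scene [269.  230.3] wrist [256.3 222. ]
11 30 scene [269.1 225.8] wrist [256.3 229.6]
11 40 scene [269.2 221.2] wrist [256.2 238. ]
button [[276.51492988 264.45731162]]
```

Emit:
{"method": "play_rows", "body": {"series": [0, -0.006, 0.015, 0, 0, 0, 0.02, 0, 0, 0, 0.015, 0, 0, 0, 0, 0]}}

```text
t: 17.97
eef_pos: [373.4, -212.8, 153.4]
eef_rot: [-3.136, 0.002, 0.694]
wrist_force: [-0.5, -0.0, -0.1]
finger_gap: 0.0
finger_force: 0.0
```

Emit:
{"method": "play_rows", "body": {"series": [0, 0, 0.004, 0, 0, 0, 0.004, 0, 0, 0, 0.004, 0, 0, 0, 0, 0]}}

```text
t: 18.3
eef_pos: [375.1, -213.8, 143.7]
eef_rot: [-3.142, -0.0, 0.693]
wrist_force: [-0.8, -0.5, 0.7]
finger_gap: 0.1
finger_force: 0.0
```

Emit:
{"method": "play_rows", "body": {"series": [0, 0, 0.005, 0, 0, 0, 0.005, 0, 0, 0, 0.005, 0, 0, 0, 0.005, 0, 0, 0, 0, 0]}}

```text
t: 18.72
eef_pos: [374.3, -213.4, 122.8]
eef_rot: [-3.14, 0.001, 0.693]
wrist_force: [-0.7, 1.4, -0.1]
finger_gap: 0.0
finger_force: 0.0
```

```bash
python3 - <<'E'
from h import *
st()
E
```

```text
t 18.72 tcp in mincer [-58.2 -24.8 122.8] yaw 0.09 F mincer [-1.5  0.4 -0.1] gap 0.0 q [ 0.59  0.4  -0.17  2.11  0.11  0.64 -0.53]
```

Emit:
{"method": "play_rows", "body": {"series": [0, 0.002, 0.003, 0, 0, 0, 0.003, 0, 0, 0, 0.002, 0, 0, 0, 0, 0]}}

```text
t: 19.05
eef_pos: [376.0, -215.2, 115.4]
eef_rot: [-3.141, 0.0, 0.693]
wrist_force: [-1.3, 0.0, 0.4]
finger_gap: -0.0
finger_force: 0.0
```

Emit:
{"method": "play_rows", "body": {"series": [0, 0, 0.002, 0, 0, 0, 0.002, 0, 0, 0, 0, 0]}}

```text
t: 19.3
eef_pos: [376.1, -215.2, 111.5]
eef_rot: [-3.141, 0.0, 0.693]
wrist_force: [0.3, 0.4, 1.2]
finger_gap: 0.0
finger_force: 0.0
```

Emit:
{"method": "play_rows", "body": {"series": [0, 0, 0.002, 0, 0, 0, 0.001, 0, 0, 0, 0, 0]}}

```text
t: 19.55
eef_pos: [376.4, -215.3, 108.8]
eef_rot: [3.141, -0.0, 0.693]
wrist_force: [0.8, -0.7, 1.7]
finger_gap: -0.1
finger_force: 0.9
```

Contact is starting.

Emit:
{"method": "play_rows", "body": {"series": [0, 0, 0.002, 0, 0, 0, 0.001, 0, 0, 0, 0, 0]}}

```text
t: 19.8
eef_pos: [376.5, -215.4, 105.9]
eef_rot: [3.141, -0.0, 0.693]
wrist_force: [0.2, 0.7, 3.8]
finger_gap: 0.1
finger_force: 1.7
```

Emit:
{"method": "play_rows", "body": {"series": [0, 0, 0.001, 0, 0, 0, 0.001, 0, 0, 0, 0, 0]}}

```text
t: 20.05
eef_pos: [376.5, -215.4, 103.9]
eef_rot: [3.141, -0.0, 0.693]
wrist_force: [0.4, 0.2, 4.4]
finger_gap: -0.2
finger_force: 2.3
```

Emit:
{"method": "play_rows", "body": {"series": [0, 0, 0.001, 0, 0, 0, 0.001, 0, 0, 0, 0, 0]}}

```text
t: 20.3
eef_pos: [376.5, -215.4, 103.4]
eef_rot: [3.141, 0.0, 0.693]
wrist_force: [-3.8, 2.0, 16.4]
finger_gap: -0.2
finger_force: 8.7
```

Bottomed out at 16 N after about 6 mm of travel, so the button is fully down. I'll hold briefly, then lift clear.

Emit:
{"method": "play_rows", "body": {"series": [0, 0, 0, 0, 0, 0, 0, 0, 0, 0, -0.005, 0, 0, 0, -0.01, 0, 0, 0, -0.025, 0, 0, 0, -0.03, 0, 0, 0, -0.03, 0, 0, 0, -0.03, 0, 0, 0, 0, 0, 0, 0, 0, 0]}}

```text
t: 21.13
eef_pos: [376.9, -215.7, 232.8]
eef_rot: [3.139, -0.001, 0.693]
wrist_force: [0.4, 0.2, -0.4]
finger_gap: -0.3
finger_force: 0.0
```

```bash
python3 - <<'E'
from h import *
meas(.38,.26)
get_image('scene')
for n in('salt','pepper','spice'): print(n,[(round(r['conf'],2),r['bbox']) for r in trace('scene',n)[:1]])
E
```

```text
t 21.13 tcp in mincer [-54.8 -24.2 232.8] yaw 0.08 F mincer [ 0.1  0.4 -0.4] gap -0.3 q [ 0.62  0.24 -0.19  1.95  0.06  0.95 -0.47]
wrist knob 0.18 [227.6   3.2 417.2 209.9]
start 0.81 252.55 179.95 pred [[255.8 186.2]]
scene knob 0.75 [236.  193.6 258.  233.6]
al 0.28 x [53.9  6.1] w [392.  167.8] s [245.2 201.4]
al 0.33 x [60.1  5.6] w [397.6 168. ] s [244.9 199.9]
al 0.38 x [66.2  5. ] w [402.7 168.2] s [244.7 198.5]
al 0.43 x [72.2  4.4] w [407.3 168.4] s [244.5 197.3]
al 0.48 x [78.   3.6] w [411.4 168.6] s [244.4 196.2]
salt [(0.88, [235.2, 176.9, 256.1, 211.3])]
pepper [(0.75, [254.9, 182.1, 272.9, 219.1])]
spice [(0.78, [208.1, 168.1, 230.9, 215.8])]
```

```bash
python3 -c "
from station import hand_in
print(hand_in())"
```

```text
the job is handed in; nothing more can be done
None
```

The lever was pushed home into slow reverse, the start button was pressed fully down and released, and the job was handed in at about 21 s; the salt, pepper and spice were not touched, but the hand-in returned no verdict.

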